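# Caliper check of a piston pin

## Task

Take the hollow steel piston pin from the rubber mat and stand it upright on the bench caliper's base plate, between the measuring faces of the two jaws, and let go of it. Then close the sliding jaw gently by its thumb post until both jaws bear on the pin, squeeze it for a moment with a measuring force of about 7.5 N (at least 6 N, and never over 10 N, which would spring the jaw out of square), then let go and leave the caliper closed on the standing pin. Leave the other things on the bench where they are.

Things in the scene. Friction and masses are not known exactly. Their poses are not given: they have to be found in the camera images.
- tube: The piston pin: plain steel tube standing upright, 70 mm tall, with an open 13 mm bore; about 140 g. Its outside diameter is what the caliper is for: somewhere between 20 and 30 mm. Origin at the centre of its underside, z along its axis. It stands on the 3 mm rubber mat at any of three places about 110 mm apart, next to a solid rod and a square block of like size.
- caliper: Steel bench caliper lying flat, screwed to a grey base plate; does not move. Origin on the bench under the beam's centre line, at the scale's zero mark, within 5 mm of the fixed measuring face. y runs along the beam from fixed to sliding jaw; the jaws stick out to -x. The pin is to stand on the plate's top, z = 10 mm (x = -90 to 40, y = -48 to 172 mm). The beam lies within x = +-9 mm, top at z = 30 mm.
- fixed_jaw: Fixed jaw of the caliper; clamped hard on the beam, where it does not move in use. Axes as caliper, origin at bench height on the beam's centre line in the plane of its measuring face. The face lies in y = 0 and looks to +y, x = -65 to -13 mm, z = 13 to 31 mm; the jaw is 16 mm thick. A pin fits between the faces with its axis from 24 to 62 mm out from the beam's centre line (x = -24 to -62 mm).
- sliding_jaw: Sliding jaw, same form and axes; origin on the beam centre line at bench height, in the plane of its measuring face, which looks to -y (to the fixed jaw). 16 mm thick, top at z = 31 mm. Pressed, it tilts about the vertical through its origin against a stiff spring (15 N m per rad: about 0.03 rad for 10 N at 45 mm out along the jaw) and squares up again when relieved.
- slider (a joint): Place of the sliding measuring face on the beam's scale, in m, growing to +y as the caliper opens; 0.09 is fully open, starts at 0.06 to 0.085. The scale is not zeroed: the fixed face stands up to 5 mm either side of 0. The slider drags with about 2.5 N on top of what goes into the pin (push some 10 N for 7.5 N on it) and stays where it is left.
- thumb_post (a point): Centre of the top of the thumb post: a dark round steel post, 16 mm across, 40 mm tall, upright on the slider, on the beam's centre line and 25 mm to +y of the sliding measuring face. Its top is 77.5 mm above the bench, its foot on the slider's top at 37.5 mm (slider 28 mm wide, from 3 to 45 mm to +y of that face).
- rod: Bystander: solid steel rod standing on the mat, 22 mm across, 70 mm tall, no bore. Origin at the centre of its underside.
- block: Bystander: square steel block standing on the mat, 24 by 24 by 60 mm. Origin at the centre of its underside.
- stack_a: Bystander: red flanged intake trumpet, 100 mm tall, 72 mm across the foot. Origin at the centre of its underside.
- stack_b: Bystander: a second trumpet like it.
- bottle: Bystander: small white bottle, 40 mm across, 85 mm tall. Origin at the centre of its underside.
- driver: Bystander: screwdriver lying on the bench beside the fixed-jaw end of the caliper. Origin under its middle.
- cup: Bystander: clear cup, 80 mm across, 110 mm tall. Origin at the centre of its underside.

How it is judged:
On the way, in this order (a step that is already met when the one before it is completed fails the run):
1. the pin stands upright on the base plate between the jaws, over the measuring faces, let go (x of tube in the frame of fixed_jaw between -0.062 and -0.024 m and y of tube in the frame of fixed_jaw above 0 m and z of tube in the frame of fixed_jaw between 0.008 and 0.0125 m and angle between tube's own z axis and vertical below 0.06 rad and contact force between the fingers and tube below 0.1 N and linear speed of tube below 0.02 m/s), for 0.2 s.
2. the jaws are closed: the pin bears against both jaws with more than 5.5 N for 0.3 s (x of tube in the frame of fixed_jaw between -0.062 and -0.024 m and y of tube in the frame of fixed_jaw above 0 m and z of tube in the frame of fixed_jaw between 0.008 and 0.0125 m and angle between tube's own z axis and vertical below 0.06 rad and contact force between each of sliding_jaw, fixed_jaw and tube above 5.5 N), for 0.3 s.
At the end, for the whole second after the job is handed in: The pin stands upright (within 0.06 rad) on the base plate (foot within about 2 mm of it), its axis 24 to 62 mm out from the beam's centre line, still nipped between both jaws (more than 0.2 N on each), the jaws square to each other within 0.035 rad, all at rest and released (x of tube in the frame of fixed_jaw between -0.062 and -0.024 m and y of tube in the frame of fixed_jaw above 0 m and z of tube in the frame of fixed_jaw between 0.008 and 0.0125 m and angle between tube's own z axis and vertical below 0.06 rad and contact force between each of sliding_jaw, fixed_jaw and tube above 0.2 N and angle between the y axis of sliding_jaw and the y axis of fixed_jaw, either way round below 0.035 rad and linear speed of tube below 0.01 m/s); the robot touches nothing.
It fails at once if the sliding jaw presses on the pin with more than 10 N (contact force between sliding_jaw and tube above 10 N).
It fails at once if the sliding jaw is tilted out of square by more than 0.035 rad (angle between the y axis of sliding_jaw and the y axis of fixed_jaw, either way round above 0.035 rad).
It fails at once if the pin is tipped over (angle between tube's own z axis and vertical above 0.6 rad).
It fails at once if another thing on the bench is moved more than 30 mm (distance of any of rod, block, stack_a, stack_b, bottle, driver, cup from where it was at the start of the episode above 0.03 m).
It also fails if it takes over 64 s, if anything falls off the work surface, if the arm or the gripper's body presses on something with over 40 N, if the wrist force passes 120 N, or if a joint passes its speed limit or range.

## Robot

A 6-joint arm with a two-finger parallel gripper is mounted at the origin on the work surface. World frame = base frame: x ahead of the robot, y to its left, z up, the work surface at z = 0. Lengths are in m, angles in rad, forces in N, time in s.
With the tool pointing down it reaches from about 0.375 to 0.9 m from the base axis. Payload 3.1 kg.
Tool frame: the origin (TCP) lies midway between the tips of the shut fingers; the grasp point (between the pads) lies 19 mm behind it; x points along the fingers, y is the direction in which the jaws open and shut, and the axes are right-handed (so a half turn about x gives the same grasp; the last joint's range is limited). The gripper opens to 87 mm and grips with 3 to 60 N. Pads are 19 mm wide; open, the fingers measure 117 mm over their backs; the gripper's body (75 mm by 190 mm) begins 51 mm behind the grasp point.
Start: joints at [-1.359, 0.527, 1.433, -0, 1.181, -0.178], TCP at [0.238, -0.578, 0.223] pointing down, gripper open.
Joint ranges: [-3.08, 3.08], [-0.75, 2.2], [0.22, 2.44], [-1.43, 4.57], [0, 2.65], [-2.85, 2.85]. Speed limits (rad/s): [2.79, 2.79, 3.14, 3.14, 3.14, 3.14].

## Interface

Orientations are given as a unit quaternion [x, y, z, w].
In Python, from rig import get_obs, imaging, robot gives the robot as it stands.
- The arm moves only by the shell command python3 -m inch 'ROWS' [FORCE]. ROWS is JSON, a list of rows, each a list of 3 entries, a list of its own where there are three numbers: the finger opening in mm, from 0 to 87, then the shift along the tool's x, y, z in mm, then the turn, a rotation vector about the tool's x, y, z in degrees. In form: [[grip, [dx, dy, dz], [wx, wy, wz]], ...]. A call has 1 to 12 rows; each row shifts and turns the pose as measured when the row begins, along the tool's axes as they then stand; what a row does not reach is not made up. A row lasts 1/8 s, in which the tool goes at most 62.5 mm and 10.7 degrees, less where a joint would pass 70% of its speed; a pose out of reach is approached as far as the arm can. A call with a gripper value outside its range is refused whole. The fingers move at their own pace and stop on an object; FORCE is the grip in N (left out, the last holds). Time passes only in rows, so rows that do not move let the fingers close. It gives the time, the measured TCP pose, the force and the opening at its end, in the units of the state.
- get_obs(): the state, without advancing time (a new reading comes with each control period).
- imaging.camera(name): name is "scene" or "top"; returns the picture (420x560x3 uint8, red, green, blue); there is no depth.
- imaging.camera_params(name): a dict with "camera_matrix" (3x3 intrinsics, pixels), "k1" (the pictures are not rectified: a ray, as slopes to the right and down, at radius r is drawn at 1 + k1 r^2 times it, then the intrinsics apply), "xyz" and "rotation" of the camera in the world. Camera axes: x right, y down, z forward; pixel columns grow to the right and rows downward; lengths in m; the calibration is good to about 2 mm. A picture is of the moment at which its call begins. camera_params takes no time and is no camera call.
- robot.hand_in(): hands the job in, once; it reports no verdict.
Trained networks look in the newest picture that a camera, given by its name, has taken for a name from the list of things; names that differ only in an ending like _2 or _b are one class to them, and where a whole thing is asked for, a point or a joint stands for the part that bears it (a point fixed in the world has none). Each returns a list of dicts, best first, with "confidence" (0 to 1); they miss things now and then, are a little off and sometimes report something else, mostly with a low value. They report only what shows in the picture. A call takes as long as a camera call.
- imaging.cut_out(camera, target): "pixels" (420x560 bool, what is visible of it) and "box" ([centre column, centre row, width, height] in pixels, round what is visible of it).
- imaging.tip_of(camera, target): "pixel" ([column, row] in pixels: a listed point, or the origin of a listed thing).
The state is a dict: "time": time; "q": joint angles; "joint_velocities": joint speeds; "joint_torque": joint torques, N m; "position": TCP position; "tool_rot": TCP orientation; "ft_force": force on the tool from outside, world axes, zero at the start; "moment": the same for the moment, N m; "grip_width": finger opening in m.
Only numpy, scipy, OpenCV 4.12 (cv2) and the standard library are available. Lean on these libraries where they do the work, as an engineer would, in place of code of your own. Each camera call takes 0.05 s, during which the arm holds its last target. There are 200 camera calls.

## Working session

There is one attempt and no reset: what is moved stays moved. The work goes in short steps, Python scripts to look and compute and a shell command to move; the robot and the scene stay as the last step left them, time stands still between calls to the robot, and variables do not carry over. Pictures are saved under pics/ and viewed, about 8 in all and at most 12, crops included, and the job is handed in when it is done.

```bash
mkdir -p pics; ls
cat > h.py <<'E'
import numpy as np, cv2
from rig import get_obs, imaging, robot
def ray(cam,px):
    p=imaging.camera_params(cam);K=np.array(p["camera_matrix"]);R=np.array(p["rotation"]);c=np.array(p["xyz"])
    d=np.linalg.solve(K,[px[0],px[1],1.])[:2];r=np.linalg.norm(d);u=r
    for _ in range(20): u=r/(1+p["k1"]*u*u)
    d=d*(u/r if r>0 else 1)
    return c,R@np.array([d[0],d[1],1.])
def at(cam,px,z):
    c,d=ray(cam,px);return (c+d*(z-c[2])/d[2])
def proj(cam,P):
    p=imaging.camera_params(cam);K=np.array(p["camera_matrix"]);R=np.array(p["rotation"])
    v=R.T@(np.array(P)-np.array(p["xyz"]));d=v[:2]/v[2];d=d*(1+p["k1"]*(d@d));return (K@[d[0],d[1],1])[:2]
def save(n,im,box=None,s=1):
    if box: im=im[box[1]:box[3],box[0]:box[2]]
    cv2.imwrite("pics/"+n,cv2.resize(im[...,::-1],None,fx=s,fy=s,interpolation=cv2.INTER_CUBIC))
E
python3 - <<'E'
from h import *
np.set_printoptions(precision=4,suppress=True)
a=imaging.camera("scene");b=imaging.camera("top")
cv2.imwrite("pics/s.png",a[...,::-1]);cv2.imwrite("pics/t.png",b[...,::-1])
for c in("scene","top"):
    p=imaging.camera_params(c);print(c,p["xyz"],np.array(p["rotation"]).tolist(),p["k1"],p["camera_matrix"])
    for t in("tube","caliper","fixed_jaw","sliding_jaw","thumb_post","rod","block"):
        for r in imaging.tip_of(c,t)[:2]:
            z={"thumb_post":.0775,"tube":.003,"rod":.003,"block":.003}.get(t,0)
            print(c,t,r["confidence"],np.round(r["pixel"],1),at(c,r["pixel"],z))
o=get_obs();print(o["position"],o["tool_rot"],o["time"],o["ft_force"])
E
```

```text
pics
scene [0.8838 0.5286 0.8925] [0.23629903792174314, 0.9130907305764259, -0.32067202654220756, -0.0871638331303819] -0.06433339894998766 [[440.7951   0.     285.0676]
 [  0.     440.7951 218.1392]
 [  0.       0.       1.    ]]Traceback (most recent call last):
  File "<stdin>", line 10, in <module>
  File "h.py", line 10, in at
    c,d=ray(cam,px);return (c+d*(z-c[2])/d[2])
        ~~~^^^^^^^^
  File "h.py", line 8, in ray
    return c,R@np.array([d[0],d[1],1.])
             ~^~~~~~~~~~~~~~~~~~~~~~~~~
ValueError: matmul: Input operand 1 has a mismatch in its core dimension 0, with gufunc signature (n?,k),(k,m?)->(n?,m?) (size 3 is different from 4)
```

Rotation is a quaternion; fix.

```bash
sed -i 's/R=np.array(p\["rotation"\])/R=Rot.from_quat(p["rotation"]).as_matrix()/; 1a from scipy.spatial.transform import Rotation as Rot' h.py
python3 - <<'E'
from h import *
np.set_printoptions(precision=4,suppress=True)
a=imaging.camera("scene");b=imaging.camera("top")
cv2.imwrite("pics/s.png",a[...,::-1]);cv2.imwrite("pics/t.png",b[...,::-1])
for c in("scene","top"):
    p=imaging.camera_params(c);print(c,p["xyz"],p["camera_matrix"][0])
    for t in("tube","caliper","fixed_jaw","sliding_jaw","thumb_post","rod","block"):
        for r in imaging.tip_of(c,t)[:2]:
            z={"thumb_post":.0775,"tube":.003,"rod":.003,"block":.003}.get(t,0)
            print(c,t,r["confidence"],np.round(r["pixel"],1),at(c,r["pixel"],z))
o=get_obs();print(o["position"],Rot.from_quat(o["tool_rot"]).as_matrix(),o["time"],o["ft_force"])
E
```

```text
scene [0.8838 0.5286 0.8925] [440.7951   0.     285.0676]
scene tube 0.74 [347.5 319.9] [0.5487 0.2235 0.003 ]
scene caliper 0.75 [256.3 197.1] [ 0.5604 -0.1962  0.    ]
scene fixed_jaw 0.26 [284.2 199.1] [ 0.4978 -0.1536  0.    ]
scene sliding_jaw 0.56 [273.7 212.9] [ 0.5454 -0.1248  0.    ]
scene thumb_post 0.82 [282.7 199. ] [ 0.5344 -0.0964  0.0775]
scene thumb_post 0.3 [283.8 365.8] [0.7345 0.2691 0.0775]
scene rod 0.74 [284.  368.3] [0.7231 0.2501 0.003 ]
scene rod 0.68 [360.2 277.9] [0.4623 0.1491 0.003 ]
scene block 0.89 [393.9 323.2] [0.4641 0.2801 0.003 ]
top [ 0.4053 -0.0315  1.5153] [535.3071   0.     278.7543]
top tube 0.66 [189.3 225.3] [0.5467 0.2198 0.003 ]
top caliper 0.58 [338.7 223.3] [ 0.55   -0.2045  0.    ]
top fixed_jaw 0.81 [333.1 216.7] [ 0.569  -0.1889  0.    ]
top sliding_jaw 0.44 [311.7 228.4] [ 0.536  -0.1275  0.    ]
top thumb_post 0.71 [310.2 226.9] [ 0.5334 -0.1186  0.0775]
top thumb_post 0.63 [305.7 225.7] [ 0.5367 -0.1065  0.0775]
top rod 0.39 [211.  254.2] [0.4646 0.1575 0.003 ]
top block 0.43 [170.9 255.8] [0.4608 0.2705 0.003 ]
[ 0.2381 -0.5779  0.2226] [[ 0.      0.3809 -0.9246]
 [-0.     -0.9246 -0.3809]
 [-1.      0.      0.    ]] 0.95 [-0.1386  0.2418 -0.007 ]
```

View pics/s.png

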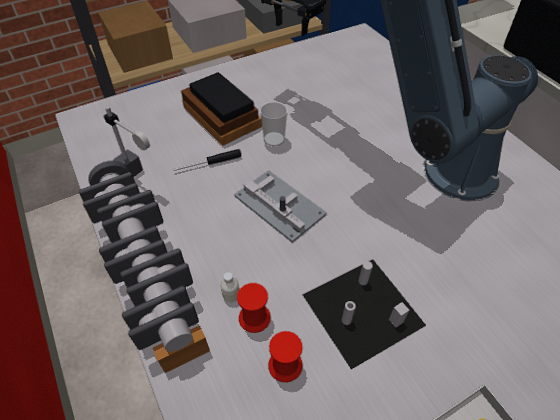

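View pics/t.png

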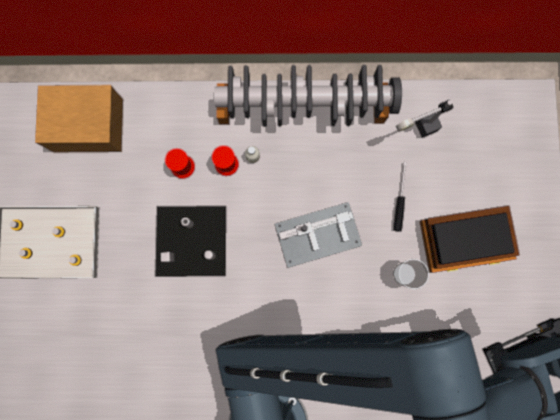

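The scene view shows the tube (bore visible) at about (348,312), the rod at (366,272) and the block at (399,316). The caliper is at about (282,205). In the top view the tube is at (186,222) and the caliper at (318,235), with its jaws pointing toward the robot. Next I'll enlarge the caliper.

Run:
```python
from h import *
a=cv2.imread("pics/s.png");b=cv2.imread("pics/t.png")
c1=cv2.resize(b[195:275,265:370],(735,560),interpolation=cv2.INTER_CUBIC)
c2=cv2.resize(a[165:245,225:335],(770,560),interpolation=cv2.INTER_CUBIC)
cv2.imwrite("pics/ct.png",c1);cv2.imwrite("pics/cs.png",c2)
# tube & plate masks
for cam,im in(("top",b),("scene",a)):
    for n in("tube","caliper"):
        r=imaging.cut_out(cam,n)[0];m=r["pixels"].astype(np.uint8)
        print(cam,n,r["confidence"],r["box"],cv2.minAreaRect(cv2.findNonZero(m)))
```

```text
Traceback (most recent call last):
IndexError: list index out of range
```

View pics/ct.png

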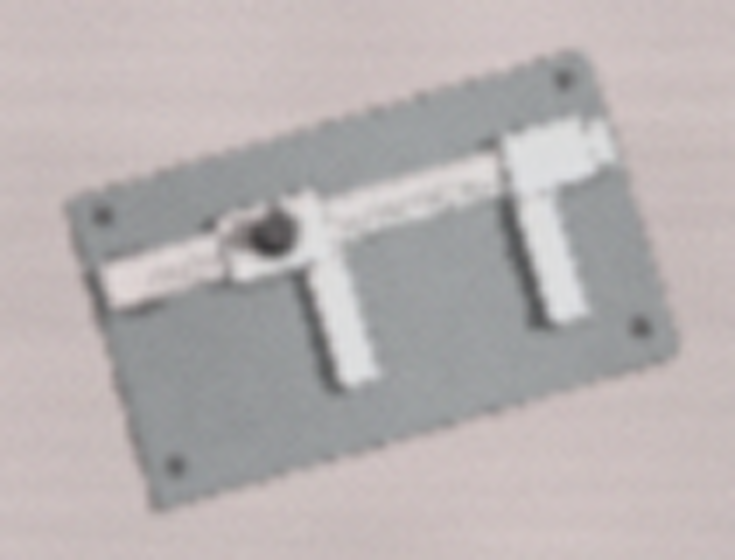

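View pics/cs.png

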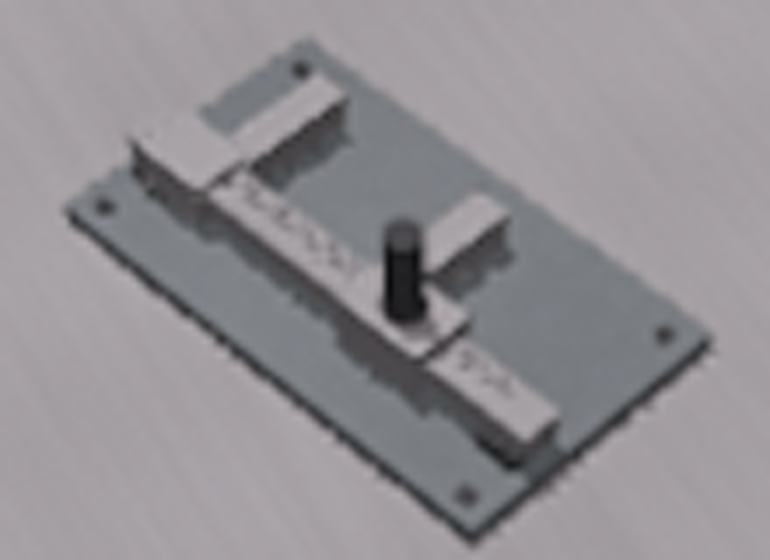

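Both crops are sharp. In the top crop the plate corners read (592,45), (66,203), (153,512) and (682,358). The fixed jaw's face tip is at (552,325), the sliding jaw's at (381,378), and the post's top is seen in both. I'll fit the caliper's pose to these.

Run:
```python
from h import *
from scipy.optimize import least_squares
np.set_printoptions(precision=4,suppress=True)
T=lambda u,v:(u/7+265-.43,v/7+195-.43)
S=lambda u,v:(u/7+225-.43,v/7+165-.43)
# (cam,pixel,(x,y,z),key)
D=[("top",T(592,45),(40,-48,10),0),("top",T(66,203),(40,172,10),0),("top",T(153,512),(-90,172,10),0),("top",T(682,358),(-90,-48,10),0),
("top",T(552,325),(-65,0,31),'f'),("top",T(587,316),(-65,-16,31),'f'),("top",T(381,378),(-65,0,31),'s'),("top",T(347,388),(-65,16,31),'s'),
("scene",S(308,37),(-90,-48,10),0),("scene",S(66,212),(40,-48,10),0),("scene",S(473,533),(40,172,10),0),("scene",S(714,342),(-90,172,10),0),
("scene",S(347,98),(-65,0,31),'f'),("scene",S(480,193),(-65,0,31),'s'),("scene",S(510,217),(-65,16,31),'s'),("scene",S(403,232),(0,25,77.5),'s'),("scene",(282.7,199),(0,25,77.5),'s')]
def W(q,P,k):
    P=np.array(P,float)/1e3; P[1]+=(q[3] if k=='f' else q[4] if k=='s' else 0)
    c,s=np.cos(q[2]),np.sin(q[2]);return np.array([q[0]+c*P[0]-s*P[1],q[1]+s*P[0]+c*P[1],P[2]])
f=lambda q:np.concatenate([proj(c,W(q,P,k))-px for c,px,P,k in D])
r=least_squares(f,[.55,-.2,.2,0,.075],loss="soft_l1",x_scale=[.1,.1,.1,.01,.01]);q=r.x
print(q,np.round(f(q).reshape(-1,2),1).tolist())
for cam in("top","scene"):
    idx=[0,1,2]; 
    # per-camera fit for consistency
    DD=[d for d in D if d[0]==cam]
    g=lambda q:np.concatenate([proj(c,W(q,P,k))-px for c,px,P,k in DD])
    print(cam,least_squares(g,q,x_scale=[.1,.1,.1,.01,.01]).x)
print("post",W(q,(0,25,77.5),'s'),"mid",W(q,(-43,0,10),'f'),W(q,(-43,0,10),'s'))
# tube: segmentation rough via brightness on mat
for cam,(u,v),fn in(("top",(186,222),"t"),("scene",(348,313),"s")):
    im=cv2.imread(f"pics/{fn}.png",0)
    if cam=="top": imaging.camera("top")
    else: imaging.camera("scene")
    m=(im>55).astype(np.uint8);n,l,st,ce=cv2.connectedComponentsWithStats(m)
    k=l[v-3:v+8,u-3:u+4];k=np.bincount(k[k>0]).argmax();print(cam,st[k],ce[k], [ (r["confidence"],r["box"]) for r in imaging.cut_out(cam,"tube")])
c=cv2.imread("pics/s.png")[255:345,325:425];t=cv2.imread("pics/t.png")[200:280,150:230]
cv2.imwrite("pics/m.png",np.hstack([cv2.resize(c,(444,400),interpolation=cv2.INTER_CUBIC),cv2.resize(t,(350,400),interpolation=cv2.INTER_CUBIC)]))
```

```text
[ 0.5601 -0.1947  0.2784  0.001   0.0729] [[-1.5, 0.3], [-0.8, -0.6], [-0.2, -0.4], [-0.7, -0.5], [-0.5, 0.1], [-0.0, -0.2], [-0.9, -0.1], [-1.6, 0.1], [-0.2, -0.7], [-0.5, -1.5], [-0.2, -0.4], [0.3, -1.6], [-0.1, -1.2], [-0.1, -0.8], [-0.0, -1.0], [0.2, -0.0], [-0.4, -1.3]]
top [ 0.5595 -0.1969  0.2777  0.0022  0.0716]
scene [ 0.5612 -0.1916  0.2778  0.0014  0.0722]
post [ 0.5331 -0.1006  0.0775] mid [ 0.5184 -0.2055  0.01  ] [ 0.4987 -0.1364  0.01  ]
top [180 217  14  11 103] [186.1068 221.8544] [(0.66, [308.2, 235.6, 20.5, 25.1]), (0.41, [186.9, 224.9, 14.9, 10.9])]
scene [342 301  14  24 229] [348.0786 312.083 ] [(0.61, [348.8, 313.0, 14.9, 21.7])]
```

View pics/m.png

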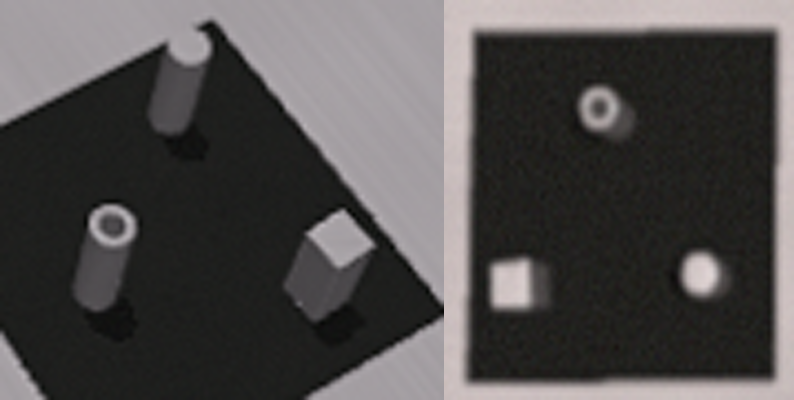

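Left crop (scene): the tube's top rim is centred at (112,225), which is pixel (349.9,305.3). Right crop (top): the rim is at (600,108), which is pixel (185.3,221.2). The bore confirms it's the tube. Next I'll work out its position and the moves.

```bash
cat >> h.py <<'E'
CAL=np.array([.5601,-.1947]);YAW=.2784;F=.001;SL=.0729
ex=np.array([np.cos(YAW),np.sin(YAW)]);ey=np.array([-np.sin(YAW),np.cos(YAW)])
def go(xy,z):
    o=get_obs();R=Rot.from_quat(o["tool_rot"]).as_matrix();p=np.array(o["position"])
    d=np.array([xy[0],xy[1],z])-p
    return np.round(R.T@d*1e3,1),"turn",np.round(np.degrees(Rot.from_matrix(R.T@np.column_stack([[0,0,-1],[*-ey,0],[*-ex,0]])).as_rotvec()),1)
E
python3 - <<'E'
from h import *
np.set_printoptions(precision=4,suppress=True)
a=at("top",(185.3,221.2),.073);b=at("scene",(349.9,305.3),.073);print(a,b)
m=(a+b)/2
print(go(m[:2],.16))
E
```

```text
[0.5514 0.2191 0.073 ] [0.5523 0.2226 0.073 ]
(array([  62.6, -619. , -594.3]), 'turn', array([ 6.4, -0. ,  0. ]))
```

```bash
python3 -m inch '[[50,[0,-42,-40],[6.4,0,0]],[50,[0,-47,-36],[0,0,0]],[50,[0,-47,-36],[0,0,0]],[50,[0,-47,-36],[0,0,0]],[50,[0,-47,-36],[0,0,0]],[50,[0,-47,-36],[0,0,0]],[50,[0,-47,-36],[0,0,0]],[50,[0,-47,-36],[0,0,0]],[50,[0,-47,-36],[0,0,0]],[50,[0,-47,-36],[0,0,0]],[50,[0,-47,-36],[0,0,0]],[50,[0,-47,-36],[0,0,0]]]' 20
python3 -c "
from h import *
print(go((.552,.221),.16))"
```

```text
time: 2.7
position: [0.5115, 0.0927, 0.2223]
tool_rot: [0.705, 0.089, -0.697, 0.098]
ft_force: [1.3, -1.2, -0.2]
grip_width: 0.0502
(array([  61.4, -114.1,  -72.1]), 'turn', array([-0.8, -0.5, -0.8]))
```

```bash
python3 -m inch '[[50,[0,-45,-28],[-0.8,-0.5,-0.8]],[50,[0,-45,-28],[0,0,0]],[50,[30,-24,-16],[0,0,0]],[50,[30,0,0],[0,0,0]],[50,[0,0,0],[0,0,0]]]'
python3 - <<'E'
from h import *
print(go((.552,.221),.13))
o=get_obs();p=o["position"]
a=imaging.camera("top");b=imaging.camera("scene")
for c in("top","scene"):print(c,proj(c,p))
c=b[230:350,290:430];t=a[170:270,130:250]
cv2.imwrite("pics/n.png",np.hstack([cv2.resize(c,(466,400),interpolation=3),cv2.resize(t,(330,275),interpolation=3) if 0 else cv2.copyMakeBorder(cv2.resize(t,(330,275)),0,125,0,0,0)])[...,::-1])
E
```

```text
time: 3.32
position: [0.5539, 0.2325, 0.162]
tool_rot: [0.702, 0.102, -0.697, 0.101]
ft_force: [0.3, -0.5, -0.1]
grip_width: 0.0501
(array([31.9, 10.5,  5.3]), 'turn', array([ 0.5, -0.4,  0. ]))
top [174.03974052 216.78778114]
scene [357.95224855 287.68232049]
```

View pics/n.png

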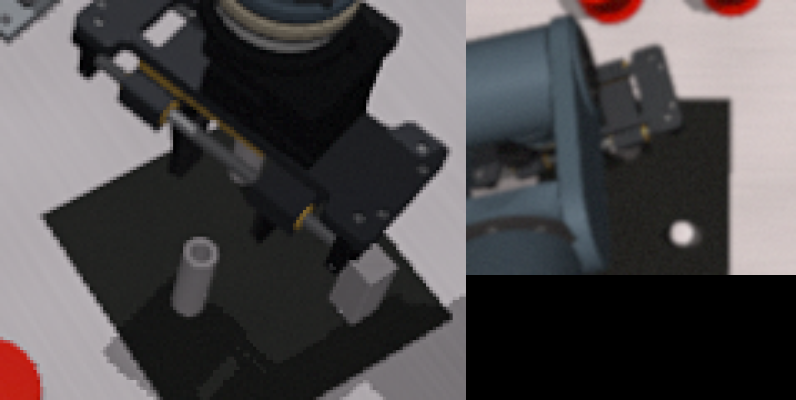

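The scene picture shows the open fingers straddling the line just beyond the tube (tips near (344,281) and (369,301), tube top near (350,305)). That agrees with the predicted TCP pixel. I'll shift, descend and grip.

```bash
python3 -m inch '[[50,[0,10,5],[0.5,-0.4,0]],[50,[0,0,0],[0,0,0]]]'
python3 -c "
from h import *
print(go((.552,.221),.034))"
```

```text
time: 3.68
position: [0.5554, 0.2199, 0.1672]
tool_rot: [0.704, 0.097, -0.697, 0.097]
ft_force: [-0.2, -1.0, -0.5]
grip_width: 0.0499
(array([133.2,  -2.1,   4.3]), 'turn', array([-0.2, -0.6, -0. ]))
```

```bash
python3 -m inch '[[50,[20,-2,4],[-0.2,-0.6,0]],[50,[40,0,0],[0,0,0]],[50,[30,0,0],[0,0,0]],[50,[20,0,0],[0,0,0]],[50,[0,0,0],[0,0,0]]]'
python3 -c "
from h import *
print(go((.552,.221),.034))"
```

```text
time: 4.3
position: [0.5505, 0.2195, 0.0525]
tool_rot: [-0.7, -0.097, 0.701, -0.098]
ft_force: [-1.7, 0.7, -0.4]
grip_width: 0.0503
(array([18.5, -1.1, -1.9]), 'turn', array([-0.1,  0.1, -0. ]))
```

```bash
python3 -m inch '[[50,[17,-1,-2],[0,0,0]],[50,[0,0,0],[0,0,0]],[15,[0,0,0],[0,0,0]],[15,[0,0,0],[0,0,0]],[15,[0,0,0],[0,0,0]],[15,[0,0,0],[0,0,0]]]' 25
python3 -c "
from h import *
print(go((.552,.221),.034))"
```

```text
time: 5.05
position: [0.5539, 0.2215, 0.0368]
tool_rot: [0.702, 0.097, -0.699, 0.098]
ft_force: [0.6, -0.5, -1.7]
grip_width: 0.0214
(array([ 2.8, -0. ,  2. ]), 'turn', array([-0.1, -0.2, -0. ]))
```

```bash
python3 -m inch '[[15,[-20,0,0],[0,0,0]],[15,[-45,0,0],[0,0,0]],[15,[-40,0,0],[0,0,0]],[15,[0,0,0],[0,0,0]]]'
python3 -c "
from h import *
print(go(CAL-.04*ex+.023*ey,.13), CAL-.04*ex+.023*ey)"
```

```text
time: 5.55
position: [0.5525, 0.2212, 0.1433]
tool_rot: [0.7, 0.097, -0.7, 0.098]
ft_force: [0.0, -0.6, -1.1]
grip_width: 0.0213
(array([ 13.4, 379.2, 146.3]), 'turn', array([-0.1, -0. , -0. ])) [ 0.51531934 -0.18357829]
```

```bash
python3 -m inch '[[15,[0,30,11],[0,0,0]],[15,[0,46,18],[0,0,0]],[15,[0,46,18],[0,0,0]],[15,[0,46,18],[0,0,0]],[15,[0,46,18],[0,0,0]],[15,[0,46,18],[0,0,0]],[15,[0,46,18],[0,0,0]],[15,[0,30,12],[0,0,0]],[15,[0,0,0],[0,0,0]],[15,[0,0,0],[0,0,0]]]'
python3 -c "
from h import *
print(go(CAL-.04*ex+.023*ey,.13))"
```

```text
time: 6.8
position: [0.5095, -0.1458, 0.1309]
tool_rot: [-0.694, -0.101, 0.707, -0.095]
ft_force: [0.2, 0.3, -2.1]
grip_width: 0.0215
(array([ 0.6, 37.9,  4.8]), 'turn', array([0. , 1. , 0.6]))
```

```bash
python3 -m inch '[[15,[20,20,3],[0,1,0.6]],[15,[20,18,2],[0,0,0]],[15,[0,0,0],[0,0,0]],[15,[0,0,0],[0,0,0]]]'
python3 - <<'E'
from h import *
print(go(CAL-.04*ex+.023*ey,.0438))
p=np.array(get_obs()["position"])
a=imaging.camera("top");b=imaging.camera("scene")
f=p-[0,0,.0338]
print("foot proj",proj("scene",f),proj("scene",f+[0,0,.07]),"plate below",proj("scene",[f[0],f[1],.01]))
c=b[150:250,215:345];t=a[180:290,250:390]
cv2.imwrite("pics/p.png",cv2.resize(c,(780,600),interpolation=3)[...,::-1])
E
```

```text
time: 7.3
position: [0.5142, -0.1776, 0.089]
tool_rot: [-0.699, -0.102, 0.701, -0.099]
ft_force: [-0.1, -0.1, -1.6]
grip_width: 0.0212
(array([45.2,  6.3,  0.5]), 'turn', array([0.4, 0.1, 0.3]))
foot proj [274.4001294  181.36854663] [274.0908635  161.95449098] plate below [274.58620022 192.97318879]
```

View pics/p.png

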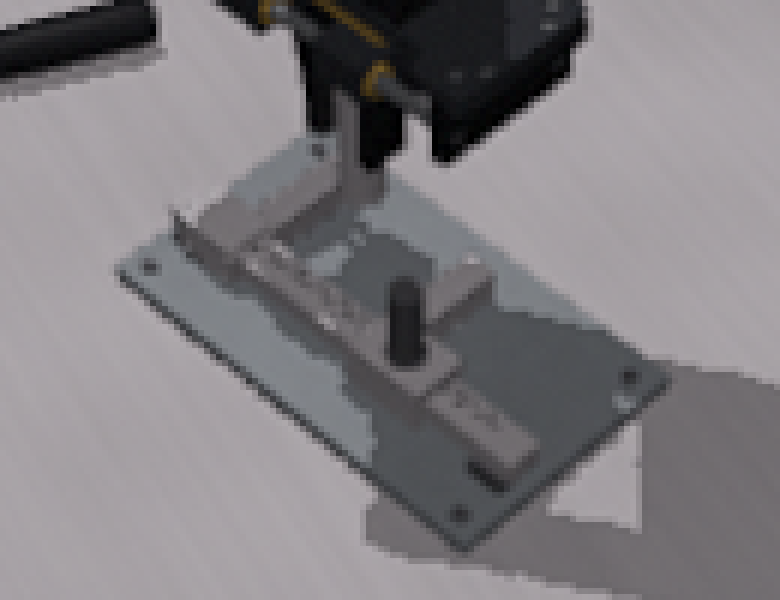

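The pin's foot shows at about (275,183), within 2 px of the prediction. It hangs above the gap between the jaws, about 28 mm from the fixed face, which is good. I'll lower it here.

```bash
python3 -m inch '[[15,[20,0,0],[0.4,0.1,0.3]],[15,[15,0,0],[0,0,0]],[15,[5,0,0],[0,0,0]],[15,[0,0,0],[0,0,0]],[15,[0,0,0],[0,0,0]]]'
python3 -c "
from h import *
print(go(CAL-.04*ex+.023*ey,.0438),get_obs()['ft_force'])"
```

```text
time: 8.02
position: [0.5165, -0.1768, 0.051]
tool_rot: [0.702, 0.098, -0.698, 0.101]
ft_force: [-0.2, -0.8, -2.3]
grip_width: 0.021
(array([7.2, 6.2, 3. ]), 'turn', array([ 0.1, -0.3, -0.3])) [-0.15255903 -0.79135724 -2.32000764]
```

```bash
python3 -m inch '[[15,[5,0,1],[0.1,-0.3,-0.3]],[15,[0,0,0],[0,0,0]]]';python3 -m inch '[[15,[1.5,0,0],[0,0,0]]]'; python3 -m inch '[[15,[1,0,0],[0,0,0]]]'
```

```text
time: 8.28
position: [0.5159, -0.1775, 0.0464]
tool_rot: [0.7, 0.098, -0.7, 0.098]
ft_force: [-0.3, -0.7, -2.2]
grip_width: 0.0212
time: 8.4
position: [0.5161, -0.1777, 0.045]
tool_rot: [0.701, 0.098, -0.7, 0.099]
ft_force: [-0.3, 0.4, -0.7]
grip_width: 0.0216
time: 8.52
position: [0.5161, -0.1777, 0.0439]
tool_rot: [0.701, 0.098, -0.7, 0.098]
ft_force: [0.3, 0.8, -1.6]
grip_width: 0.0212
```

```bash
python3 -m inch '[[15,[1,0,0],[0,0,0]]]'; python3 -m inch '[[15,[1,0,0],[0,0,0]]]'
```

```text
time: 8.65
position: [0.5162, -0.1777, 0.0435]
tool_rot: [0.701, 0.098, -0.7, 0.099]
ft_force: [-2.4, 1.1, 9.5]
grip_width: 0.0213
time: 8.78
position: [0.5163, -0.1777, 0.0435]
tool_rot: [0.701, 0.098, -0.7, 0.099]
ft_force: [-1.6, 0.5, 9.2]
grip_width: 0.0209
```

In contact at z=0.0435, as expected. Releasing now, then moving up.

```bash
python3 -m inch '[[36,[0,0,0],[0,0,0]],[36,[0,0,0],[0,0,0]],[36,[0,0,0],[0,0,0]],[36,[-15,0,0],[0,0,0]],[36,[-40,0,0],[0,0,0]],[36,[-40,0,0],[0,0,0]],[36,[0,0,0],[0,0,0]]]'
python3 - <<'E'
from h import *
# push start: TCP 45 mm to +y of post centre (shut fingers), 
print(go(CAL+ey*(SL+.025+.040),.13))
b=imaging.camera("scene");a=imaging.camera("top")
cv2.imwrite("pics/r.png",cv2.resize(b[150:250,215:345],(780,600),interpolation=3)[...,::-1])
E
```

```text
time: 9.65
position: [0.5169, -0.1781, 0.1435]
tool_rot: [0.701, 0.097, -0.699, 0.099]
ft_force: [-0.3, -0.3, 0.1]
grip_width: 0.0359
(array([  13.3, -110.1,  -37. ]), 'turn', array([ 0. , -0.2, -0.2]))
```

View pics/r.png

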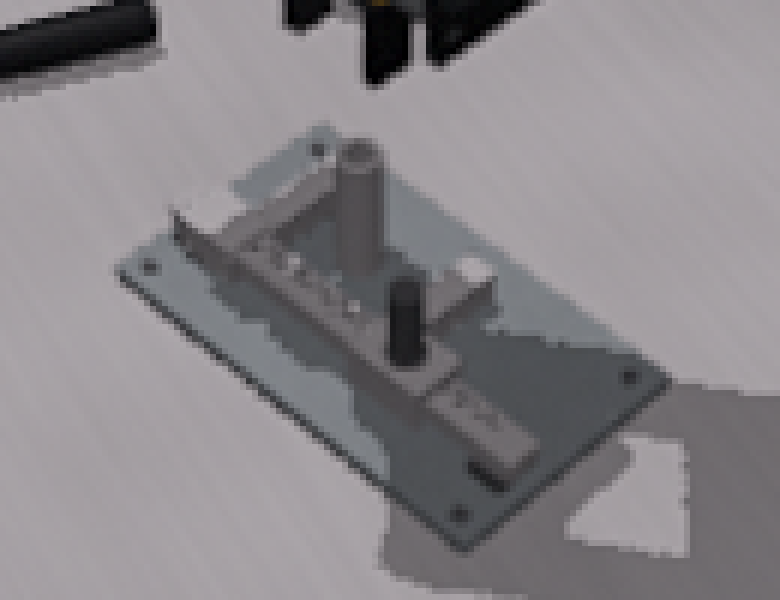

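The pin stands free between the jaws, with its foot near (275,195), and the fingers are clear above it. Next I shut the fingers and go to the +y side of the thumb post.

```bash
python3 -m inch '[[0,[0,-40,-14],[0,-0.2,-0.2]],[0,[0,-40,-14],[0,0,0]],[0,[0,-30,-9],[0,0,0]],[0,[0,0,0],[0,0,0]],[0,[0,0,0],[0,0,0]]]'
python3 - <<'E'
from h import *
print(go(CAL+ey*(SL+.025+.040),.048))
E
```

```text
time: 10.38
position: [0.5164, -0.058, 0.1355]
tool_rot: [-0.694, -0.101, 0.706, -0.094]
ft_force: [0.6, 0.2, 0.6]
grip_width: 0.0016
(array([87.3,  6.6, -5.8]), 'turn', array([-0.1,  0.9,  0.7]))
```

```bash
python3 -m inch '[[0,[20,0,-6],[-0.1,0.9,0.7]],[0,[35,0,0],[0,0,0]],[0,[20,0,0],[0,0,0]],[0,[8,0,0],[0,0,0]],[0,[0,0,0],[0,0,0]]]'
python3 - <<'E'
from h import *
print(go(CAL+ey*(SL+.025+.023),.048))
E
```

```text
time: 11.0
position: [0.5232, -0.0624, 0.049]
tool_rot: [0.701, 0.095, -0.7, 0.097]
ft_force: [0.1, -0.8, -0.3]
grip_width: 0.0005
(array([ 1.1, 16.5,  0.8]), 'turn', array([-0.4, -0.1, -0.1]))
```

```bash
cat > fy.py <<'E'
from h import *
o=get_obs();p=np.array(o["position"]);f=np.array(o["ft_force"])
d=p[:2]-CAL
print("cal x,y mm",np.round([d@ex*1e3,d@ey*1e3],2),"z",p[2].round(4),"F along +y",round(f[:2]@ey,2),"Fx",round(f[:2]@ex,2),"Fz",f[2].round(2),"est face y",round(d@ey*1e3-48,1),go(p[:2],p[2])[2])
E
python3 -m inch '[[0,[0,8,0.8],[-0.4,-0.1,-0.1]],[0,[0,4,0],[0,0,0]],[0,[0,0,0],[0,0,0]]]' >/dev/null; python3 fy.py
python3 -m inch '[[0,[0,3,0],[0,0,0]]]'>/dev/null; python3 fy.py;python3 -m inch '[[0,[0,3,0],[0,0,0]]]'>/dev/null; python3 fy.py;python3 -m inch '[[0,[0,3,0],[0,0,0]]]'>/dev/null; python3 fy.py
```

```text
cal x,y mm [  1.21 122.83] z 0.0509 F along +y -0.22 Fx 0.08 Fz 0.05 est face y 74.8 [-0.  -0.2 -0.2]
cal x,y mm [  1.27 119.76] z 0.0514 F along +y -0.44 Fx -0.07 Fz -0.49 est face y 71.8 [ 0.  -0.2 -0.2]
cal x,y mm [  1.41 116.58] z 0.0516 F along +y 0.73 Fx -0.15 Fz -0.38 est face y 68.6 [ 0.  -0.2 -0.2]
cal x,y mm [  1.3  114.07] z 0.0516 F along +y 2.18 Fx 0.71 Fz 0.25 est face y 66.1 [-0.  -0.2 -0.1]
```

Contact with the post at about TCP y = 115, with 2.2 N drag. Pushing on.

```bash
python3 -m inch '[[0,[0.5,4,0],[0,0,0]],[0,[0.5,4,0],[0,0,0]],[0,[0.5,4,0],[0,0,0]],[0,[0.5,4,0],[0,0,0]],[0,[0,4,0],[0,0,0]],[0,[0,4,0],[0,0,0]],[0,[0,3,0],[0,0,0]]]'>/dev/null; python3 fy.py
python3 -m inch '[[0,[0,3,0],[0,0,0]],[0,[0,3,0],[0,0,0]],[0,[0,2,0],[0,0,0]]]'>/dev/null; python3 fy.py
```

```text
cal x,y mm [ 1.23 86.44] z 0.05 F along +y 1.97 Fx 0.12 Fz 1.92 est face y 38.4 [-0.  -0.2 -0.1]
cal x,y mm [ 1.23 78.29] z 0.0501 F along +y 4.45 Fx -0.1 Fz 3.02 est face y 30.3 [-0.  -0.2 -0. ]
```

```bash
for i in 1 2 3; do python3 -m inch '[[0,[0,1.5,0],[0,0,0]]]'>/dev/null; python3 fy.py;done
for i in 1 2 3; do python3 -m inch '[[0,[0,1,0],[0,0,0]]]'>/dev/null; python3 fy.py;done
```

```text
cal x,y mm [ 1.23 76.83] z 0.0501 F along +y 3.49 Fx 1.94 Fz 4.18 est face y 28.8 [-0.  -0.2  0. ]
cal x,y mm [ 1.24 75.39] z 0.0501 F along +y 3.68 Fx 1.05 Fz 3.6 est face y 27.4 [-0.  -0.2  0. ]
cal x,y mm [ 1.24 73.91] z 0.0501 F along +y 3.5 Fx 0.33 Fz 2.35 est face y 25.9 [-0.  -0.2  0. ]
cal x,y mm [ 1.23 72.87] z 0.0501 F along +y 3.7 Fx 1.08 Fz 3.51 est face y 24.9 [-0.  -0.2  0. ]
cal x,y mm [ 1.22 71.84] z 0.0501 F along +y 3.23 Fx 0.03 Fz 2.8 est face y 23.8 [-0.  -0.2  0. ]
cal x,y mm [ 1.22 70.84] z 0.0501 F along +y 2.99 Fx 1.0 Fz 3.03 est face y 22.8 [-0.  -0.2  0. ]
```

```bash
python3 -m inch '[[0,[0,0.6,0],[0,0,0]]]'>/dev/null; python3 fy.py;python3 -m inch '[[0,[0,0.6,0],[0,0,0]]]'>/dev/null; python3 fy.py
python3 - <<'E'
from h import *
b=imaging.camera("scene")
cv2.imwrite("pics/u.png",cv2.resize(b[150:250,215:345],(780,600),interpolation=3)[...,::-1])
E
```

```text
cal x,y mm [ 1.23 70.19] z 0.0501 F along +y 3.71 Fx 1.49 Fz 3.51 est face y 22.2 [-0.  -0.2  0. ]
cal x,y mm [ 1.22 69.56] z 0.0501 F along +y 3.57 Fx 0.96 Fz 2.18 est face y 21.6 [-0.  -0.2  0. ]
```

View pics/u.png

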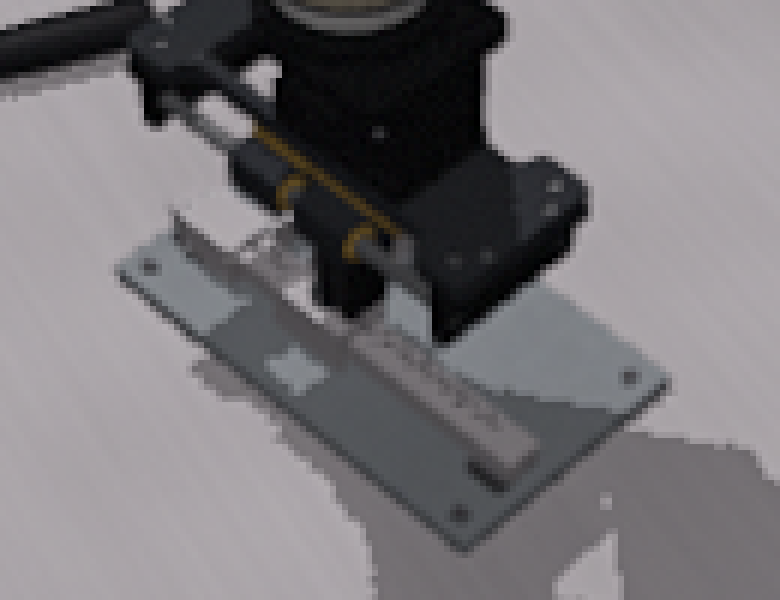

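The gripper hides the pin and jaws here (finger on the post near (272,200)), so I'll continue by force.

```bash
for i in 1 2 3 4; do python3 -m inch '[[0,[0,0.3,0],[0,0,0]]]'>/dev/null; python3 fy.py;done
```

```text
cal x,y mm [ 1.24 69.18] z 0.0501 F along +y 4.0 Fx 1.11 Fz 3.02 est face y 21.2 [-0.  -0.2  0. ]
cal x,y mm [ 1.23 68.86] z 0.0501 F along +y 3.61 Fx 0.69 Fz 4.21 est face y 20.9 [-0.  -0.2  0. ]
cal x,y mm [ 1.25 68.56] z 0.0501 F along +y 4.11 Fx 1.57 Fz 3.6 est face y 20.6 [-0.  -0.2  0. ]
cal x,y mm [ 1.23 68.27] z 0.0501 F along +y 4.15 Fx 1.54 Fz 3.85 est face y 20.3 [-0.  -0.2  0. ]
```

```bash
for i in 1 2 3; do python3 -m inch '[[0,[0,0.3,0],[0,0,0]]]'>/dev/null; python3 fy.py;done
```

```text
cal x,y mm [ 1.26 67.95] z 0.0501 F along +y 3.59 Fx 0.36 Fz 3.65 est face y 20.0 [-0.  -0.2  0. ]
cal x,y mm [ 1.23 67.64] z 0.0501 F along +y 3.55 Fx 0.93 Fz 3.8 est face y 19.6 [-0.  -0.2  0. ]
cal x,y mm [ 1.25 67.33] z 0.0501 F along +y 2.85 Fx 0.37 Fz 4.29 est face y 19.3 [-0.  -0.2  0. ]
```

```bash
for i in 1 2; do python3 -m inch '[[0,[0,0.3,0],[0,0,0]]]'>/dev/null; python3 fy.py;done
```

```text
cal x,y mm [ 1.25 67.01] z 0.0501 F along +y 3.09 Fx 0.04 Fz 3.01 est face y 19.0 [-0.  -0.2  0. ]
cal x,y mm [ 1.24 66.68] z 0.0501 F along +y 3.06 Fx 0.42 Fz 3.6 est face y 18.7 [-0.  -0.2  0. ]
```

```bash
for i in 1 2 3; do python3 -m inch '[[0,[0,0.3,0],[0,0,0]]]'>/dev/null; python3 fy.py;done
```

```text
cal x,y mm [ 1.23 66.33] z 0.0501 F along +y 3.42 Fx 2.36 Fz 4.43 est face y 18.3 [-0.  -0.2  0. ]
cal x,y mm [ 1.23 66.05] z 0.0501 F along +y 4.71 Fx 1.05 Fz 3.23 est face y 18.0 [-0.  -0.2  0. ]
cal x,y mm [ 1.23 65.72] z 0.0501 F along +y 3.49 Fx 0.5 Fz 3.79 est face y 17.7 [-0.  -0.2  0. ]
```

```bash
for i in 1 2 3; do python3 -m inch '[[0,[0,0.3,0],[0,0,0]]]'>/dev/null; python3 fy.py;done
```

```text
cal x,y mm [ 1.2  65.52] z 0.0501 F along +y 4.3 Fx 0.32 Fz 3.78 est face y 17.5 [-0.  -0.2  0. ]
cal x,y mm [ 1.22 65.44] z 0.0501 F along +y 3.98 Fx 2.09 Fz 4.33 est face y 17.4 [-0.  -0.2  0.1]
cal x,y mm [ 1.2  65.42] z 0.0501 F along +y 5.19 Fx 1.32 Fz 3.23 est face y 17.4 [-0.  -0.2  0.1]
```

The pin is now in contact: the position stalled at 65.4 and the force is rising. Each row re-anchors at the measured pose, so I set the force by the step size.

```bash
python3 -m inch '[[0,[0,0.3,0],[0,0,0]]]'>/dev/null; python3 fy.py; python3 -m inch '[[0,[0,0.4,0],[0,0,0]]]'>/dev/null; python3 fy.py
```

```text
cal x,y mm [ 1.2  65.45] z 0.0501 F along +y 4.72 Fx 1.45 Fz 3.86 est face y 17.4 [-0.  -0.2  0.1]
cal x,y mm [ 1.2  65.46] z 0.0501 F along +y 4.25 Fx 1.07 Fz 4.21 est face y 17.5 [-0.  -0.2  0.2]
```

```bash
python3 -m inch '[[0,[0,0.5,0],[0,0,0]]]'>/dev/null; python3 fy.py
```

```text
cal x,y mm [ 1.2  65.38] z 0.0501 F along +y 4.79 Fx 1.54 Fz 4.6 est face y 17.4 [-0.1 -0.2  0.2]
```

```bash
python3 -m inch '[[0,[0,0.7,0],[0,0,0]]]'>/dev/null; python3 fy.py;python3 -m inch '[[0,[0,0.7,0],[0,0,0]]]'>/dev/null; python3 fy.py
```

```text
cal x,y mm [ 1.2 65.3] z 0.0501 F along +y 6.39 Fx 1.8 Fz 4.14 est face y 17.3 [-0.1 -0.2  0.3]
cal x,y mm [ 1.17 65.37] z 0.0501 F along +y 5.69 Fx 1.41 Fz 4.37 est face y 17.4 [-0.1 -0.1  0.3]
```

```bash
python3 -m inch '[[0,[0,0.9,0],[0,0,0]]]'>/dev/null; python3 fy.py;python3 -m inch '[[0,[0,0.9,0],[0,0,0]]]'>/dev/null; python3 fy.py
```

```text
cal x,y mm [ 1.18 65.27] z 0.0501 F along +y 6.29 Fx 1.96 Fz 4.13 est face y 17.3 [-0.1 -0.1  0.4]
cal x,y mm [ 1.18 65.29] z 0.0502 F along +y 6.51 Fx 1.79 Fz 4.83 est face y 17.3 [-0.1 -0.1  0.5]
```

```bash
python3 -m inch '[[0,[0,1.3,0],[0,0,0]]]'>/dev/null; python3 fy.py;python3 -m inch '[[0,[0,1.3,0],[0,0,0]]]'>/dev/null; python3 fy.py
```

```text
cal x,y mm [ 1.14 65.19] z 0.0502 F along +y 8.06 Fx 2.5 Fz 5.14 est face y 17.2 [-0.2 -0.1  0.6]
cal x,y mm [ 1.16 65.18] z 0.0502 F along +y 7.81 Fx 3.31 Fz 5.86 est face y 17.2 [-0.2 -0.1  0.7]
```

```bash
python3 -m inch '[[0,[0,1.6,0],[0,0,0]]]'>/dev/null; python3 fy.py;python3 -m inch '[[0,[0,1.6,0],[0,0,0]]]'>/dev/null; python3 fy.py
```

```text
cal x,y mm [ 1.13 65.15] z 0.0502 F along +y 8.01 Fx 3.32 Fz 5.04 est face y 17.2 [-0.2 -0.1  0.9]
cal x,y mm [ 1.12 65.2 ] z 0.0502 F along +y 8.33 Fx 3.11 Fz 5.56 est face y 17.2 [-0.3 -0.1  1. ]
```

```bash
python3 -m inch '[[0,[0,2,0],[0,0,0]]]'>/dev/null; python3 fy.py;python3 -m inch '[[0,[0,2,0],[0,0,0]]]'>/dev/null; python3 fy.py
```

```text
cal x,y mm [ 1.12 65.14] z 0.0502 F along +y 9.05 Fx 4.2 Fz 5.34 est face y 17.1 [-0.3 -0.   1.2]
cal x,y mm [ 1.11 65.18] z 0.0503 F along +y 8.54 Fx 3.09 Fz 6.17 est face y 17.2 [-0.4 -0.   1.4]
```

```bash
python3 -m inch '[[0,[0,2.2,0],[0,0,0]]]'>/dev/null; python3 fy.py;python3 -m inch '[[0,[0,2.2,0],[0,0,0]]]'>/dev/null; python3 fy.py
```

```text
cal x,y mm [ 1.08 65.24] z 0.0503 F along +y 10.52 Fx 4.34 Fz 5.71 est face y 17.2 [-0.4  0.   1.6]
cal x,y mm [ 1.09 65.33] z 0.0504 F along +y 9.89 Fx 3.55 Fz 5.72 est face y 17.3 [-0.5  0.1  1.8]
```

```bash
python3 -m inch '[[0,[0,2.2,0],[0,0,0]],[0,[0,2.2,0],[0,0,0]]]'>/dev/null; python3 fy.py;python3 -m inch '[[0,[0,2.2,0],[0,0,0]],[0,[0,2.2,0],[0,0,0]]]'>/dev/null; python3 fy.py
```

```text
cal x,y mm [ 1.08 65.54] z 0.0504 F along +y 8.29 Fx 4.77 Fz 6.0 est face y 17.5 [-0.6  0.1  2.3]
cal x,y mm [ 1.07 65.71] z 0.0505 F along +y 9.42 Fx 3.62 Fz 5.51 est face y 17.7 [-0.7  0.2  2.7]
```

```bash
python3 -m inch '[[0,[0,2.4,0],[0,0,0]]]'>/dev/null; python3 fy.py;python3 -m inch '[[0,[0,2.5,0],[0,0,0]]]'>/dev/null; python3 fy.py;python3 -m inch '[[0,[0,2.5,0],[0,0,0]]]'>/dev/null; python3 fy.py;python3 -m inch '[[0,[0,2.5,0],[0,0,0]]]'>/dev/null; python3 fy.py;python3 -m inch '[[0,[0,2.5,0],[0,0,0]]]'>/dev/null; python3 fy.py
```

```text
cal x,y mm [ 1.05 65.77] z 0.0506 F along +y 10.2 Fx 4.02 Fz 6.71 est face y 17.8 [-0.7  0.2  3. ]
cal x,y mm [ 1.04 65.81] z 0.0506 F along +y 9.81 Fx 3.48 Fz 6.79 est face y 17.8 [-0.8  0.2  3.2]
cal x,y mm [ 1.04 65.93] z 0.0507 F along +y 10.44 Fx 3.67 Fz 7.54 est face y 17.9 [-0.8  0.3  3.5]
cal x,y mm [ 1.04 66.04] z 0.0507 F along +y 10.04 Fx 3.88 Fz 5.99 est face y 18.0 [-0.9  0.3  3.7]
cal x,y mm [ 1.04 66.16] z 0.0508 F along +y 10.53 Fx 4.49 Fz 6.17 est face y 18.2 [-0.9  0.3  4. ]
```

Held about 10.2 N for 0.6 s, so roughly 7.5 N on the pin. Now easing off and backing away.

```bash
python3 -m inch '[[0,[0,1.2,0],[0,0,0]],[0,[0,0,0],[0,0,0]],[0,[0,-3,0],[0,0,0]],[0,[0,-8,0],[0,0,0]],[0,[0,-10,0],[0,0,0]],[0,[-30,0,0],[-0.9,0.3,4]],[0,[-40,0,0],[0,0,0]],[0,[-40,-30,0],[0,0,0]],[0,[-30,-50,0],[0,0,0]],[0,[0,-50,0],[0,0,0]],[0,[0,-50,0],[0,0,0]],[0,[0,0,0],[0,0,0]]]'
python3 - <<'E'
from h import *
print(get_obs()["ft_force"])
b=imaging.camera("scene")
cv2.imwrite("pics/v.png",cv2.resize(b[150:250,215:345],(780,600),interpolation=3)[...,::-1])
E
```

```text
time: 20.42
position: [0.4867, 0.0657, 0.1948]
tool_rot: [0.701, 0.096, -0.699, 0.1]
ft_force: [0.2, 0.1, 0.5]
grip_width: 0.0004
[0.15255562 0.06530955 0.4787112 ]
```

View pics/v.png

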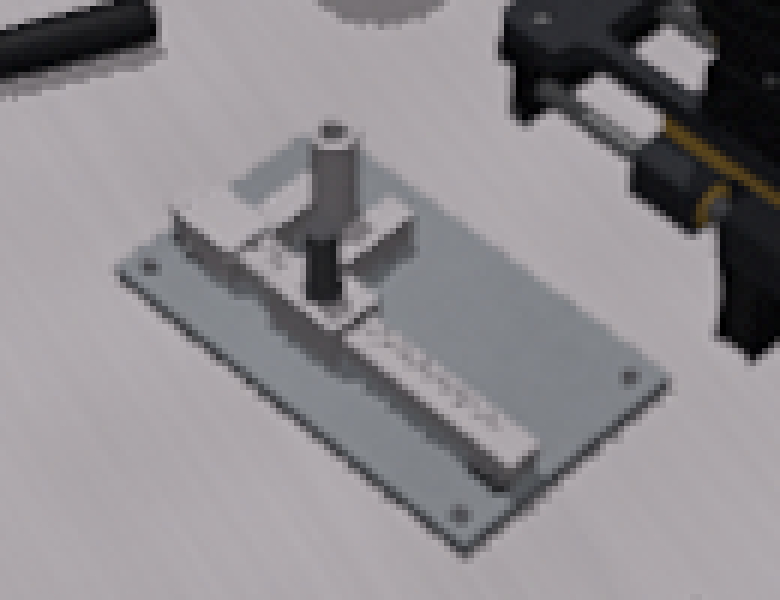

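The pin stands upright (rim centre near (270,171)), nipped between the two jaws, with the arm clear. The post travel of about 50 mm matches 72.9 → 22.3 mm (fixed face + 21.3 mm pin). Handing in.

```bash
python3 -c "
from h import *
print(get_obs()['time']);print(robot.hand_in())"
```

```text
20.475
the job is handed in; nothing more can be done
None
```

The pin is standing upright on the caliper's base plate with both jaws closed on it. I handed the job in at 20.5 s of the 64 s allowed. I was not told whether it passed.

- **Placing:** I took the pin from the mat by its upper half, and the gripper measured it at about 21.3 mm across. I set it about 28 mm from the fixed face and 40 mm out from the beam. A picture after letting go showed it standing free between the jaws.
- **Closing:** I pushed the thumb post with shut fingers until it stalled after about 50 mm. That is the travel expected for a pin of that size.
- **Squeezing:** I held about 10.2 N on the post for about 0.6 s (readings 9.8 to 10.5 N). Less the drag, that is roughly 7 to 7.5 N on the pin.
- **After release:** The last picture shows the pin upright between the jaws and the arm well clear, with the wrist force near zero.

**Less certain points:**
- The force on the pin is worked out, not measured. The wrist reading varied by about ±0.7 N, and the drag read 2 to 3.5 N while sliding.
- The tool leaned by up to 4° while squeezing.
- The two cameras disagreed by up to 5 mm on where the caliper sits.
- The jaw's squareness and the final nip on the pin were judged only from the picture.
- I did not check the rod, block and other bystanders again at the end. The arm never came close to them, apart from passing over the mat.

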